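Put the bicycle pedal away and shut the drawer

ROBOT

A 6-joint arm with a two-finger parallel gripper is mounted at the origin on the work surface. World frame = base frame: x ahead of the robot, y to its left, z up, the work surface at z = 0. Lengths are in m, angles in degrees, forces in N, time in s.
With the tool pointing down it reaches from about 0.375 to 0.9 m from the base axis. Payload 3.1 kg.
Tool frame: the origin (TCP) lies between the finger pads; the fingertips stand 11 mm ahead of it and the grasp point (between the pads) lies 8 mm behind it; z points along the fingers, y is the direction in which the jaws open and shut (so a half turn about z gives the same grasp; the last joint's range is limited). The gripper opens to 87 mm and grips with 3 to 60 N. Pads are 19 mm wide; open, the fingers measure 117 mm over their backs; the gripper's body (75 mm by 190 mm) begins 51 mm behind the grasp point.
Start: joints at [-80.644, 30.224, 82.088, -0, 67.689, -10.227], TCP at [0.21, -0.589, 0.234] pointing down, gripper open.
Joint ranges: [-176.69, 176.69], [-43.24, 126.21], [12.49, 139.97], [-82, 262], [0, 151.66], [-163.58, 163.58]. Speed limits (degrees/s): [159.86, 159.86, 180, 180, 180, 180].

INTERFACE

Orientations are given as a 3x3 rotation matrix whose columns are the frame's x, y, z axes.
In Python, from rig import bot, vision gives the robot as it stands. The module is installed in compiled form; this text tells all that it offers.
- The arm moves only by the tool jog_arm, never from a script. Its argument "rows" is a list of rows, each an object with "dp": the shift along the tool's x, y, z in mm, a list of three; "turn": the turn, a rotation vector about the tool's x, y, z in degrees, a list of three; "grip": the opening, from 0 (shut) to 1 (fully open). A call has 1 to 10 rows; each row is the pose to reach, as a shift and turn from the pose commanded when the call began, along the tool's axes at that moment; what a row does not reach only later rows make up. A row lasts 1/10 s, in which the tool goes at most 50 mm and 8.59 degrees, less where a joint would pass 70% of its speed; a pose out of reach is approached as far as the arm can. A call with a gripper value outside its range is refused whole. The fingers move at their own pace and stop on an object; the grip force is fixed at half the most. Time passes only in rows, so rows that repeat a pose let the fingers close. It gives the time, the measured TCP pose, the force and the opening at its end, in the units of the state.
- bot.read_state(): the state, without advancing time (a new reading comes with each control period).
- vision.capture(name): name is "scene" or "top"; returns (picture, depth): 400x640x3 uint8, red, green, blue; 400x640 float32, m along the optical axis (not along the pixel's ray), 0 where there is no reading.
- vision.camera_info(name): a dict with "vertical_fov" (degrees; the focal length in pixels is half the picture's height over the tangent of half this angle, whatever the lens; pixels are square), "cx", "cy" (the principal point, pixels), "k1" (the pictures are not rectified: a ray, as slopes to the right and down, at radius r is drawn at 1 + k1 r^2 times it, then the intrinsics apply), "position" and "rotation" of the camera in the world. Camera axes: x right, y down, z forward; pixel columns grow to the right and rows downward; lengths in m; the calibration is good to about 2 mm. A picture is of the moment at which its call begins. camera_info takes no time and is no camera call.
- bot.hand_in(): hands the job in, once; it reports no verdict.
The state is a dict: "time_s": time; "joint_positions": joint angles; "qvel": joint speeds; "tau": joint torques, N m; "position": TCP position; "tcp_rot": TCP orientation; "force": force on the tool from outside, world axes, zero at the start; "moment": the same for the moment, N m; "opening": opening from 0.0 (shut) to 1.0 (fully open).
Only numpy, scipy, OpenCV 4.12 (cv2) and the standard library are available. Lean on these libraries where they do the work, as an engineer would, in place of code of your own. Each camera call takes 0.05 s, during which the arm holds its last target.

TASK

Pull open the small blue cabinet's top drawer (the one with the orange tab), lay the bicycle pedal flat in the large empty front bay of that drawer, setting it down gently rather than dropping it, then close the drawer fully home without slamming it. Leave everything else on the bench where it is.

Things in the scene. Friction and masses are not known exactly. Their poses are not given: they have to be found in the camera images.
- drawer (a joint): how far the top drawer is pulled out, m: 0 fully shut, 0.18 at its end stop; starts 0 to 0.012. It slides level along the blue cabinet's -x (towards the robot), friction about 1.5 N, damping 6 N per m/s, and stays where it is left
- drawer_pull (a point): grip point of the pull, an upright orange tab 14 mm thick (y), 40 mm tall (z +-20 from here), standing 60 mm out from the drawer's grey front; this point is in mid-thickness, 36 mm out from the front, 24 mm short of the tab's outer end. Moves with the drawer. The cabinet's axes: x into it (away from the robot), z up. Pinch it sideways (y)
- lamp_bar (a point): middle of a fixed round bar 24 mm thick, 316 mm long along the cabinet's y, 116 mm above the pull and, drawer shut, 6 mm farther from the robot than it; a 12 mm post at each end (y +-152) stands on the bench. It bars the shut drawer's pull from above: slope the fingers forward and down, 35 to 42 degrees from vertical, coming from the robot's side
- bay (a point): centre of the floor of the drawer's large front bay, 65.5 mm above the bench; moves with the drawer, axes as the cabinet's. Inside 125 (x) x 140 mm (y), walls 36 to 51 mm high. It is 113.5 mm from drawer_pull in +x and 31 mm in -y. Drawer fully open, it lies 72 mm on the robot's side of the lamp bar, clear for loading from above. What sticks up over the walls jams the drawer
- pedal_center (a point): loose bicycle pedal lying flat on the bench: centre of its black central bar, half-way up, 13 mm above its support. x along the spindle to its free end, z up. The bar is 62 (x) x 22 (y) x 26 mm tall; grip it across y. Beside it are open windows, 33 mm (y 11 to 44) x 52 mm (x), right through, for the fingers
- pedal: the same pedal, about 0.25 kg; origin on its underside, 13 mm below pedal_center, same axes. Aluminium cage plates 20 mm tall at y +-44 to 48 mm (orange reflectors to 50.5), crossbars at x +-28.5. The 14 mm spindle spans x = 31 to 61 mm, so the pedal's middle is x = 15 mm. It fits the bay squarely (spindle along the bay's x or y, either way), not slantwise
- spanner_grip (a point): bystander: small steel spanner, 150 mm long, lying on the bench; middle of its handle
- screwdriver_grip (a point): bystander: blue-handled screwdriver, 180 mm long, lying on the bench; middle of its handle
- spraycan_mid (a point): bystander: standing spray can, 52 mm across, 170 mm tall; half-way up
- jar_mid (a point): bystander: amber glass jar, 68 mm across, 80 mm tall; half-way up
- mug_mid (a point): bystander: steel mug, 80 mm across, 95 mm tall; about half-way up
- cog_mid (a point): bystander: flat steel sprocket ring, 70 mm across, 6 mm thick, lying on the bench (the opened drawer passes about 50 mm above it)
- tin_mid (a point): bystander: red tin box, 60 x 90 x 35 mm, on top of the cabinet, behind the lamp bar; its middle

How it is judged:
By the outcome, as a careful person would: the job done as asked, in the order asked, and still so for the second after the job is handed in, with the robot touching nothing.
It also fails if it takes over 66 s, if anything falls off the work surface, if the arm or the gripper's body presses on something with over 40 N, if the wrist force passes 120 N, or if a joint passes its speed limit or range.

## Working session

There is one attempt and no reset: what is moved stays moved. The work goes in short steps, Python scripts to look and compute and a tool call to move; the robot and the scene stay as the last step left them, time stands still between calls to the robot, and variables do not carry over. Pictures are saved under pics/ and viewed, and the job is handed in when it is done.

Besides the shell and the picture viewer there is one more tool, called after "Emit:" in YAML: its name, and indented under it one key for each argument. jog_arm: Moves the arm, as the interface text tells. Its arguments: {"type":"object","properties":{"rows":{"type":"array"}},"required":["rows"]}

```bash
mkdir -p pics
cat > h.py <<'E'
import numpy as np, cv2
from rig import bot, vision
def cam(n):
    c=vision.camera_info(n); c['f']=200/np.tan(np.radians(c['vertical_fov']/2)); return c
def pts(n,uv,depth=None,z=None):
    c=cam(n); uv=np.atleast_2d(np.array(uv,float)); d=(uv-[c['cx'],c['cy']])/c['f']; s=d.copy()
    for _ in range(20): s=d/(1+c['k1']*(s**2).sum(1,keepdims=True))
    r=np.c_[s,np.ones(len(s))]@np.array(c['rotation']).T; p=np.array(c['position'])
    if depth is not None: return p+r*np.atleast_1d(depth)[:,None]
    return p+r*((z-p[2])/r[:,2])[:,None]
def cloud(n,depth):
    v,u=np.mgrid[0:400,0:640]; P=pts(n,np.c_[u.ravel(),v.ravel()],depth=depth.ravel()).reshape(400,640,3); P[depth==0]=np.nan; return P
def snap(n,tag):
    im,d=vision.capture(n); cv2.imwrite(f'pics/{tag}.png',im[:,:,::-1]); np.savez(f'{tag}.npz',im=im,d=d); return im,d
E
python3 - <<'E'
from h import *
np.set_printoptions(precision=4,suppress=True)
for n in('scene','top'):
    snap(n,n+'0'); print(cam(n))
s=bot.read_state();print(s['time_s'],s['position'],s['tcp_rot'],s['force'],s['opening'])
E
```

```text
{'vertical_fov': 45.014213292239056, 'cx': 322.9219309730515, 'cy': 190.19515120341777, 'k1': 0.0038198802558678645, 'position': array([ 1.2109, -1.0265,  0.8968]), 'rotation': array([[ 0.8666,  0.2767, -0.4154],
       [ 0.4989, -0.4573,  0.7362],
       [ 0.0138, -0.8452, -0.5343]]), 'f': np.float64(482.6733712460505)}
{'vertical_fov': 44.90020067417803, 'cx': 314.84823664914103, 'cy': 201.2989187920181, 'k1': -0.10847807496266856, 'position': array([0.3401, 0.0134, 1.4514]), 'rotation': array([[ 0.0011, -0.9793,  0.2022],
       [-1.    , -0.0016, -0.0019],
       [ 0.0022, -0.2022, -0.9793]]), 'f': np.float64(484.0346125856619)}
0.1 [ 0.2094 -0.5882  0.2327] [[ 0.9422  0.3351 -0.0003]
 [ 0.3351 -0.9422  0.0019]
 [ 0.0003 -0.0019 -1.    ]] [ 0.3704  1.     -0.1609] 1.003203232509313
```

View pics/scene0.png

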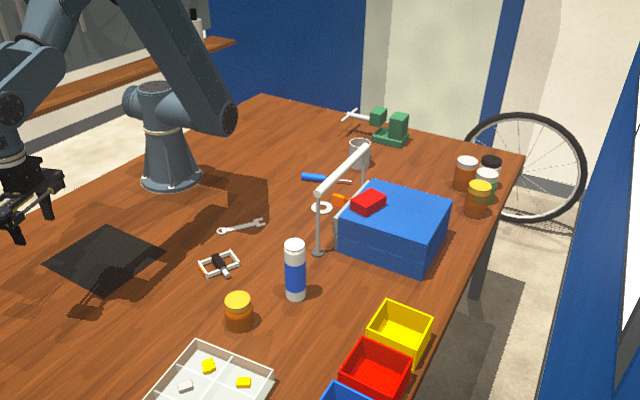

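View pics/top0.png

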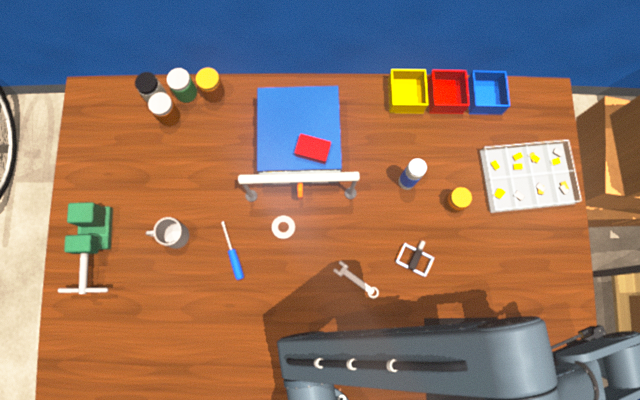

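The top view shows the pedal at (415,260), the orange tab at (300,190), the lamp bar along row ~178, and the cog at (283,227). In the scene view the pedal is at (218,263) and the tab at (340,197). Next I'll measure them.

Run:
```python
from h import *
np.set_printoptions(precision=4,suppress=True)
T=np.load('top0.npz');S=np.load('scene0.npz')
for n,D in(('top',T),('scene',S)):
    im,d=D['im'],D['d'];P=cloud(n,d);hsv=cv2.cvtColor(im,cv2.COLOR_RGB2HSV)
    m=((hsv[...,0]<18)&(hsv[...,0]>4)&(hsv[...,1]>180)&(hsv[...,2]>150)).astype(np.uint8)
    nn,l,st,ce=cv2.connectedComponentsWithStats(m)
    for i in range(1,nn):
        if st[i,4]>8:
            q=P[l==i]; print(n,'orange',st[i],ce[i],np.nanmedian(q,0),np.nanmin(q,0),np.nanmax(q,0))
    mb=((hsv[...,0]>105)&(hsv[...,0]<125)&(hsv[...,1]>150)&(P[...,2]>0.1)&(P[...,2]<0.4)&(P[...,0]>0.5)&(P[...,1]>-.3))
    q=P[mb]; print('blue z',np.nanpercentile(q,[1,50,99],axis=0))
    # cabinet top
    mt=(mb&(P[...,2]>np.nanpercentile(q[:,2],60)-.01)).astype(np.uint8)
    c=max(cv2.findContours(mt,0,2)[0],key=cv2.contourArea); r=cv2.minAreaRect(c); b=cv2.boxPoints(r); print('box',b.tolist(),r)
    zt=np.nanmedian(P[mt>0][:,2]); print(zt,pts(n,b,z=zt))
# crops
a=cv2.resize(T['im'][150:290,220:450],None,fx=3.4,fy=3.4,interpolation=cv2.INTER_CUBIC);cv2.imwrite('pics/tz.png',a[:,:,::-1])
a=cv2.resize(S['im'][140:290,190:460],None,fx=2.9,fy=2.9,interpolation=cv2.INTER_CUBIC);cv2.imwrite('pics/sz.png',a[:,:,::-1])
```

```text
top orange [   36    77   257   323 29515] [140.7187 280.265 ] [0.3026 0.5621 0.0007] [ 0.0355  0.0777 -0.0118] [1.0654 0.8465 0.0135]
top orange [161  76   5   8  16] [163.8125  80.5   ] [1.0428 0.5057 0.0002] [ 1.0331  0.5025 -0.0046] [1.0594 0.5173 0.0054]
top orange [509  77   4  19  34] [510.2647  84.9118] [ 1.0357 -0.635   0.0008] [ 0.9993 -0.6435 -0.0052] [ 1.0632 -0.6309  0.0053]
top orange [514  78  60  39 644] [550.5807  90.5932] [ 1.022  -0.782   0.0006] [ 0.9299 -0.8467 -0.0104] [ 1.0668 -0.6503  0.0124]
top orange [202  82  18  10  41] [211.8049  88.122 ] [0.9702 0.3256 0.0892] [0.9632 0.3048 0.0827] [0.9943 0.3558 0.1033]
top orange [434  84  22  21 215] [441.9814  94.4744] [ 0.9925 -0.3997  0.0059] [ 0.9297 -0.4446 -0.0036] [ 1.0317 -0.3573  0.0752]
top orange [172  98   3   6  11] [173.     100.0909] [0.9749 0.4709 0.0024] [ 0.9377  0.449  -0.0007] [0.9823 0.4756 0.07  ]
top orange [537 100   4   5   9] [538.6667 102.    ] [ 0.9748 -0.7291  0.0012] [ 0.9683 -0.7314 -0.0022] [ 0.9839 -0.7213  0.0048]
top orange [429 112  14   3  19] [435.2632 112.8421] [ 0.9286 -0.3759
[... 14279 characters left out ...]
458  -0.7124 -0.0011] [ 0.453  -0.718  -0.0044] [ 0.4693 -0.7107  0.0009]
scene orange [ 57 391  10   8  16] [ 61.9375 394.9375] [ 0.4463 -0.7552 -0.0013] [ 0.4397 -0.761  -0.004 ] [ 0.4497 -0.7435  0.0003]
blue z [[ 0.7142 -0.2952  0.1019]
 [ 0.9491  0.0191  0.1281]
 [ 1.3741  1.7278  0.2573]]
box [[338.20001220703125, 218.39999389648438], [355.10003662109375, 167.69998168945312], [451.70001220703125, 199.89999389648438], [434.79998779296875, 250.60000610351562]] ((394.95001220703125, 209.14999389648438), (101.8253402709961, 53.44248962402344), 18.434946060180664)
0.12863361748036273 [[ 0.7213 -0.0712  0.1286]
 [ 0.6348  0.2032  0.1286]
 [ 0.9603  0.18    0.1286]
 [ 0.9939 -0.068   0.1286]]
```

View pics/tz.png

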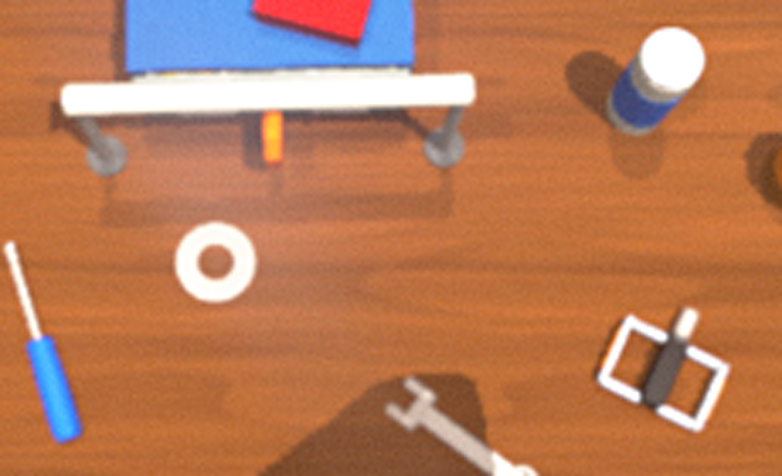

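View pics/sz.png

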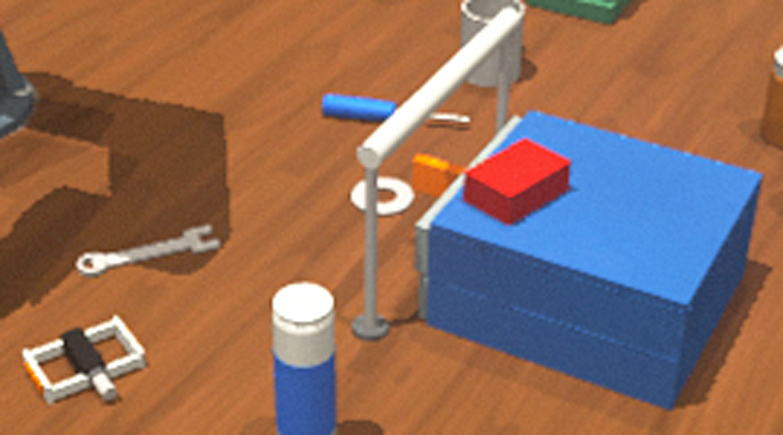

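The zooms show the tab under the lamp bar, close to square with the world axes, and the pedal rotated with its spindle pointing ahead-right. Next come finer fits.

Run:
```python
from h import *
np.set_printoptions(precision=4,suppress=True)
T=np.load('top0.npz');S=np.load('scene0.npz')
def line(q):
    vx,vy,x,y=cv2.fitLine(q.astype(np.float32),cv2.DIST_HUBER,0,.001,.001).ravel();return vx,vy,x,y
for n,D in(('top',T),('scene',S)):
    im,d=D['im'],D['d'];P=cloud(n,d);hsv=cv2.cvtColor(im,cv2.COLOR_RGB2HSV);X,Y,Z=P[...,0],P[...,1],P[...,2]
    R=(X>.58)&(X<.75)&(Y>-.15)&(Y<.3)
    b=R&(Z>.17)
    q=P[b]; print(n,'bar',len(q),np.nanpercentile(q,[0,50,100],axis=0)); l=line(q[:,:2]); print('bar ang from y',np.degrees(np.arctan2(-l[0]*np.sign(l[1]),abs(l[1]))),l)
    o=R&(hsv[...,0]<20)&(hsv[...,1]>170)&(Z>.05)&(Z<.14)&(Y>0)&(Y<.12)
    q=P[o];v,u=np.nonzero(o);print('tab',len(q),np.percentile(q,[2,50,98],axis=0),'uv',u.min(),u.max(),v.min(),v.max())
    blue=(hsv[...,0]>100)&(hsv[...,0]<128)&(hsv[...,1]>130)&(abs(Z-.128)<.006)&(X>.6)&(X<1)&(Y>-.1)&(Y<.25)
    q=P[blue]; 
    # right edge / left edge by x bins
    for side,f in(('min',np.min),('max',np.max)):
        e=[(x,f(q[abs(q[:,0]-x)<.004,1])) for x in np.arange(.75,.94,.01)]
        print(side,np.polyfit(*np.array(e).T,1))
    # back edge
    e=[(y,np.max(q[abs(q[:,1]-y)<.004,0])) for y in np.arange(-.04,.16,.01)]; print('back',np.polyfit(*np.array(e).T,1))
    # pedal
    R=(X>.38)&(X<.52)&(Y>-.4)&(Y<-.22)
    dk=R&(hsv[...,2]<90)&(Z>.012)
    nn,l,st,ce=cv2.connectedComponentsWithStats(dk.astype(np.uint8)); i=1+np.argmax(st[1:,4]); v,u=np.nonzero(l==i); q=pts(n,np.c_[u,v],z=.026)
    print('bar dark',st[i],ce[i],q.mean(0),line(q[:,:2]),np.median(P[l==i],0), cv2.minAreaRect((q[:,:2]*1000).astype(np.float32)))
    a=R&(hsv[...,1]<70)&(hsv[...,2]>120)
    nn,l,st,ce=cv2.connectedComponentsWithStats(a.astype(np.uint8)); 
    for i in range(1,nn):
        if st[i,4]>10:
            v,u=np.nonzero(l==i);q=pts(n,np.c_[u,v],z=.018);print('alu',st[i],q.mean(0)[:2],cv2.minAreaRect((q[:,:2]*1000).astype(np.float32)),np.percentile(P[l==i][:,2],[50,95]))
    for nm,(x0,x1,y0,y1,h0,h1) in dict(can=(.55,.8,-.4,-.2,.1,.25)).items():
        q=P[(X>x0)&(X<x1)&(Y>y0)&(Y<y1)&(Z>h0)&(Z<h1)]; print(nm,np.percentile(q,[1,50,99],axis=0) if len(q) else None)
```

```text
top bar 1078 [[ 0.6441 -0.103   0.173 ]
 [ 0.6579  0.0554  0.2173]
 [ 0.676   0.2112  0.2269]]
bar ang from y 1.5590017 (np.float32(0.027206358), np.float32(-0.99962986), np.float32(0.65788937), np.float32(0.058758304))
tab 39 [[0.6318 0.048  0.0758]
 [0.6444 0.0557 0.1103]
 [0.6702 0.0589 0.1158]] uv 298 302 183 196
min [ 0.0307 -0.0833]
max [0.0285 0.1522]
back [-0.0214  0.9592]
bar dark [409 251   7  19  30] [411.4667 260.    ] [ 0.458  -0.2748  0.026 ] (np.float32(0.9259484), np.float32(-0.37765014), np.float32(0.46212924), np.float32(-0.27560374)) [ 0.46   -0.2756  0.0244] ((459.26922607421875, -275.05340576171875), (12.351212501525879, 54.159629821777344), 77.96336364746094)
alu [418 241   7  10  46] [ 0.5024 -0.3064] ((502.6757507324219, -306.3607482910156), (13.3062162399292, 28.705690383911133), 61.524784088134766) [0.0199 0.0259]
alu [396 243  21  26 148] [ 0.474 -0.255] ((472.8458557128906, -259.2568054199219), (42.03892135620117, 67.55462646484375), 63.43463897705078) [0.0145 0.0232]
alu [413 252  21  25 151] [ 0.4438 -0.3166] ((445.9770812988281, -312.06463623046875), (4
[... 394 characters left out ...]
.0455 0.0747]
 [0.6572 0.0506 0.0974]
 [0.6855 0.0609 0.1117]] uv 332 349 193 207
min [ 0.0295 -0.0854]
max [0.0203 0.1625]
back [-0.0298  0.9656]
bar dark [211 253  15  16 135] [217.563  260.9259] [ 0.468  -0.2883  0.026 ] (np.float32(0.86645097), np.float32(-0.49926215), np.float32(0.46801364), np.float32(-0.28829712)) [ 0.4671 -0.2868  0.0247] ((466.3541564941406, -288.3662414550781), (26.036273956298828, 63.86206817626953), 63.87002182006836)
alu [198 250  42  29 397] [ 0.4777 -0.2897] ((481.2431335449219, -291.9264831542969), (101.90826416015625, 102.57179260253906), 60.445411682128906) [0.0125 0.0201]
can [[ 0.685  -0.2966  0.1009]
 [ 0.7153 -0.2851  0.1505]
 [ 0.7327 -0.2502  0.1722]]
```

Run:
```python
from h import *
T=np.load('top0.npz')['im'];S=np.load('scene0.npz')['im']
def crop(I,u,v,w,h,k): 
    a=cv2.resize(I[v:v+h,u:u+w],None,fx=k,fy=k,interpolation=cv2.INTER_NEAREST)
    for i in range(0,w,5): cv2.putText(a,str(u+i),(i*k,10),0,.33,(255,255,0),1); cv2.line(a,(i*k,12),(i*k,16),(255,255,0))
    for i in range(0,h,5): cv2.putText(a,str(v+i),(0,i*k+8),0,.33,(255,255,0),1)
    return a
A=np.hstack([crop(T,392,236,46,46,8),crop(S,193,242,50,46,8)])
B=np.hstack([crop(T,280,170,46,30,8),crop(S,322,185,50,30,8)])
m=max(A.shape[1],B.shape[1]);A=np.pad(A,((0,0),(0,m-A.shape[1]),(0,0)));B=np.pad(B,((0,0),(0,m-B.shape[1]),(0,0)))
cv2.imwrite('pics/z2.png',np.vstack([A,B])[:,:,::-1][:600,:800])
```

```text
(no output)
```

View pics/z2.png

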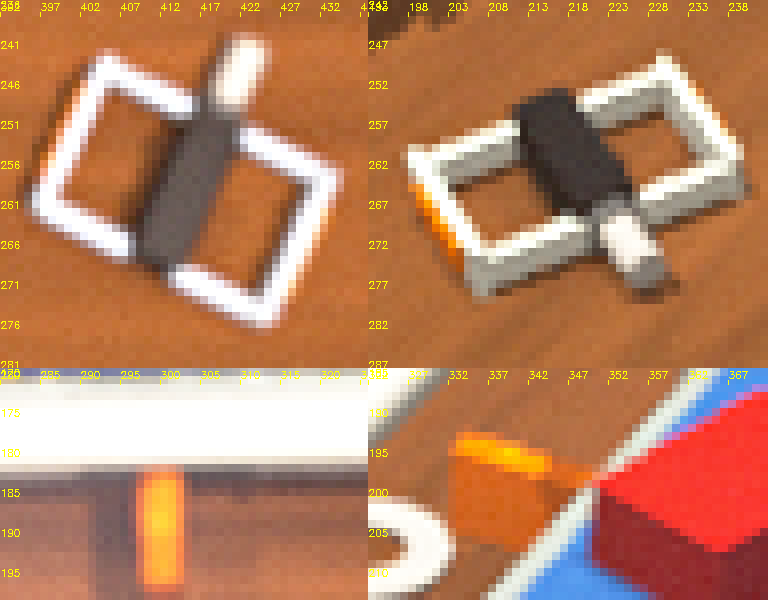

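Run:
```python
from h import *
np.set_printoptions(precision=4,suppress=True)
t=np.array([[405.25,242.9],[434.9,258.5],[425.1,277],[395.75,261.6]])-.5
s=np.array([[198,261],[230.1,248.2],[240.1,261.4],[206.75,275.1]])-.5
for z in(.02,.023):
  a=pts('top',t,z=z)[:,:2];b=pts('scene',s,z=z)[:,:2]
  print(z,a,b,a.mean(0),b.mean(0))
  for q in(a,b):
    e=[q[1]-q[0],q[2]-q[1],q[2]-q[3],q[3]-q[0]]; print([ (round(float(np.degrees(np.arctan2(x[1],x[0]))),1),round(float(np.hypot(*x)),4)) for x in e])
print('bar',pts('top',[415,259],z=.026),pts('scene',[218.6,260.1],z=.026))
for z in(.108,.11,.112): print('tab',z,pts('top',[[299.5,190],[299.5,196.5]],z=z)[:,:2],pts('scene',[[333,193.5]],z=z)[:,:2])
```

```text
0.02 [[ 0.511  -0.2576]
 [ 0.4641 -0.3451]
 [ 0.4096 -0.3135]
 [ 0.4554 -0.2275]] [[ 0.4147 -0.3101]
 [ 0.4548 -0.2216]
 [ 0.5148 -0.2523]
 [ 0.4736 -0.3411]] [ 0.46   -0.2859] [ 0.4645 -0.2813]
[(-118.2, 0.0992), (149.9, 0.063), (-118.0, 0.0974), (151.5, 0.0632)]
[(65.7, 0.0971), (-27.1, 0.0674), (65.1, 0.0979), (-27.8, 0.0665)]
0.023 [[ 0.5106 -0.257 ]
 [ 0.4638 -0.3443]
 [ 0.4095 -0.3128]
 [ 0.4552 -0.227 ]] [[ 0.4175 -0.3125]
 [ 0.4573 -0.2244]
 [ 0.5171 -0.255 ]
 [ 0.4761 -0.3435]] [ 0.4598 -0.2853] [ 0.467  -0.2838]
[(-118.2, 0.099), (149.9, 0.0628), (-118.0, 0.0972), (151.5, 0.0631)]
[(65.7, 0.0967), (-27.1, 0.0672), (65.1, 0.0976), (-27.8, 0.0663)]
bar [[ 0.4609 -0.2854  0.026 ]] [[ 0.4683 -0.2843  0.026 ]]
tab 0.108 [[0.6503 0.0546]
 [0.6314 0.0544]] [[0.6332 0.06  ]]
tab 0.11 [[0.6499 0.0545]
 [0.6309 0.0544]] [[0.6347 0.0573]]
tab 0.112 [[0.6494 0.0545]
 [0.6305 0.0543]] [[0.6361 0.0545]]
```

```bash
cat > m.py <<'E'
from h import *
from scipy.spatial.transform import Rotation as Ro
np.set_printoptions(precision=4,suppress=True)
YAW=1.6
def Rt(tilt,yyaw):  # tilt fwd from vertical about tool y ; tool y heading yyaw (world deg)
    y=np.array([np.cos(np.radians(yyaw)),np.sin(np.radians(yyaw)),0]); h=np.array([-y[1],y[0],0])
    z=np.sin(np.radians(tilt))*h+np.array([0,0,-np.cos(np.radians(tilt))]); return np.c_[np.cross(y,z),y,z]
def st():
    s=bot.read_state(); print('t',s['time_s'],'p',np.array(s['position']),'F',np.array(s['force']),'M',np.array(s['moment']),'o',round(s['opening'],3),'j',np.round(s['joint_positions'],1)); return s
def to(p,R):
    s=st(); R0=np.array(s['tcp_rot']); print('dp',np.round(R0.T@(np.array(p)-s['position'])*1e3,1),'turn',np.round(Ro.from_matrix(R0.T@R).as_rotvec(degrees=True),1))
E
python3 - <<'E'
from m import *
R=Rt(38,-88.4);print(R)
to([.50,.05,.28],R)
E
```

```text
[[ 0.7877  0.0279  0.6154]
 [ 0.022  -0.9996  0.0172]
 [ 0.6157  0.     -0.788 ]]
t 0.1 p [ 0.2094 -0.5882  0.2327] F [ 0.3704  1.     -0.1609] M [-0.0282  0.0119  0.0172] o 1.003 j [-80.6  30.3  82.1  -0.   67.7 -10.2]
dp [ 487.7 -504.   -46.2] turn [-6.1 37.7 17.3]
```

Emit:
jog_arm:
  rows:
    - {"dp":[35,-36,-3],"turn":[-0.4,2.7,1.2],"grip":0.6}
    - {"dp":[70,-72,-7],"turn":[-0.9,5.4,2.5],"grip":0.6}
    - {"dp":[105,-108,-10],"turn":[-1.3,8,3.7],"grip":0.6}
    - {"dp":[140,-144,-13],"turn":[-1.7,10.8,4.9],"grip":0.6}
    - {"dp":[174,-180,-16],"turn":[-2.2,13.5,6.2],"grip":0.6}
    - {"dp":[209,-216,-20],"turn":[-2.6,16,7.4],"grip":0.6}
    - {"dp":[244,-252,-23],"turn":[-3,19,8.6],"grip":0.6}
    - {"dp":[279,-288,-26],"turn":[-3.5,21.5,10],"grip":0.6}
    - {"dp":[314,-324,-30],"turn":[-4,24,11],"grip":0.6}
    - {"dp":[348,-360,-33],"turn":[-4.4,27,12.4],"grip":0.6}

```text
time_s: 1.1
position: [0.4164, -0.1331, 0.2668]
tcp_rot: [[0.881, 0.113, 0.46], [0.111, -0.993, 0.031], [0.46, 0.023, -0.888]]
force: [0.8, 0.1, 1.3]
opening: 0.601
```

Run:
```python
from m import *
to([.587,.055,.178],Rt(38,-88.4))
```

```text
t 1.1 p [ 0.4164 -0.1331  0.2668] F [0.7913 0.0739 1.2948] M [-0.0056  0.1957  0.0211] o 0.601 j [-47.5   5.5 122.5  34.6  39.3  10.9]
dp [ 130.3 -169.7  163.2] turn [-1.5 10.5  4.9]
```

Emit:
jog_arm:
  rows:
    - {"dp":[20,-30,20],"turn":[-0.2,2,1],"grip":0.6}
    - {"dp":[45,-60,50],"turn":[-0.5,4,2],"grip":0.6}
    - {"dp":[70,-95,85],"turn":[-0.9,6,3],"grip":0.6}
    - {"dp":[95,-130,115],"turn":[-1.2,8,4],"grip":0.6}
    - {"dp":[115,-155,140],"turn":[-1.4,9.5,4.5],"grip":0.6}
    - {"dp":[130,-170,163],"turn":[-1.5,10.5,4.9],"grip":0.6}
    - {"dp":[130,-170,163],"turn":[-1.5,10.5,4.9],"grip":0.6}
    - {"dp":[130,-170,163],"turn":[-1.5,10.5,4.9],"grip":0.6}

```text
time_s: 1.9
position: [0.5862, 0.0551, 0.1763]
tcp_rot: [[0.79, 0.03, 0.613], [0.023, -1.0, 0.019], [0.613, -0.001, -0.79]]
force: [0.0, -0.4, 0.6]
opening: 0.602
```

Run:
```python
from m import *
to([.659,.055,.0837],Rt(38,-88.4))
snap('scene','s1');snap('top','t1')
a=np.load('s1.npz')['im'][120:290,180:450];b=np.load('t1.npz')['im'][130:270,220:400]
cv2.imwrite('pics/c1.png',np.hstack([cv2.resize(a,(400,252)),cv2.resize(b,(324,252))])[:,:,::-1])
```

```text
t 1.9 p [0.5862 0.0551 0.1763] F [ 0.0407 -0.4119  0.5684] M [ 0.0699  0.3591 -0.0199] o 0.602 j [ -8.8  27.2 118.8 116.7   7.2 -35.1]
dp [  0.8   2.4 117.7] turn [-0.1  0.2  0.1]
```

View pics/c1.png

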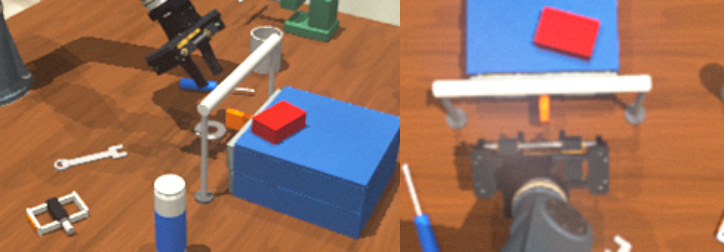

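The open fingers straddle the tab: in the right panel the fingertips are at columns 529 and 560, the tab is at 544, and the lamp bar is clear. Advancing.

Emit:
jog_arm:
  rows:
    - {"dp":[0,0,25],"turn":[0,0,0],"grip":0.6}
    - {"dp":[0,1,50],"turn":[0,0,0],"grip":0.6}
    - {"dp":[0,1,70],"turn":[0,0,0],"grip":0.6}
    - {"dp":[1,1,90],"turn":[0,0,0],"grip":0.6}
    - {"dp":[1,1,105],"turn":[0,0,0],"grip":0.6}
    - {"dp":[1,1,117],"turn":[0,0,0],"grip":0.6}
    - {"dp":[1,1,117],"turn":[0,0,0],"grip":0.6}
    - {"dp":[1,1,117],"turn":[0,0,0],"grip":0.6}

```text
time_s: 2.8
position: [0.6577, 0.055, 0.0855]
tcp_rot: [[0.79, 0.029, 0.613], [0.023, -1.0, 0.018], [0.613, -0.0, -0.79]]
force: [0.1, -0.2, -0.4]
opening: 0.597
```

Run:
```python
from m import *
to([.659,.055,.0837],Rt(38,-88.4))
snap('scene','s2');snap('top','t2')
a=np.load('s2.npz')['im'][140:260,260:420];b=np.load('t2.npz')['im'][130:250,220:380]
cv2.imwrite('pics/c2.png',np.hstack([cv2.resize(a,(400,300)),cv2.resize(b,(400,300))])[:,:,::-1])
```

```text
t 2.8 p [0.6577 0.055  0.0855] F [ 0.087  -0.2317 -0.3528] M [0.0209 0.3765 0.0384] o 0.597 j [ -7.4  41.  111.3 149.9  11.2 -67.6]
dp [-0.   0.1  2.2] turn [-0.1  0.2  0. ]
```

View pics/c2.png

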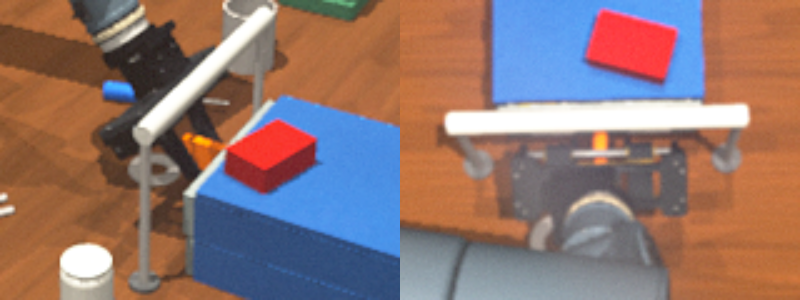

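The tab is between the fingers in both views: left panel at (205,145), right panel at (600,148). Closing.

Emit:
jog_arm:
  rows:
    - {"dp":[0,0,1],"turn":[0,0,0],"grip":0.3}
    - {"dp":[0,0,1],"turn":[0,0,0],"grip":0.2}
    - {"dp":[0,0,1],"turn":[0,0,0],"grip":0.1}
    - {"dp":[0,0,1],"turn":[0,0,0],"grip":0}
    - {"dp":[0,0,1],"turn":[0,0,0],"grip":0}
    - {"dp":[0,0,1],"turn":[0,0,0],"grip":0}

```text
time_s: 3.5
position: [0.6588, 0.0551, 0.0846]
tcp_rot: [[0.79, 0.029, 0.613], [0.023, -1.0, 0.018], [0.613, -0.0, -0.79]]
force: [-0.2, -1.6, 1.4]
opening: 0.157
```

Run:
```python
from m import *
s=st();p=np.array(s['position']);d=np.array([np.cos(np.radians(YAW)),np.sin(np.radians(YAW)),0])
to(p-.18*d,Rt(38,-88.4))
```

```text
t 3.5 p [0.6588 0.0551 0.0846] F [-0.1774 -1.5655  1.4187] M [-0.412   0.2509 -0.2761] o 0.157 j [ -7.4  41.1 111.2 150.2  11.2 -67.8]
t 3.5 p [0.6588 0.0551 0.0846] F [-0.1774 -1.5655  1.4187] M [-0.412   0.2509 -0.2761] o 0.157 j [ -7.4  41.1 111.2 150.2  11.2 -67.8]
dp [-142.2   -0.2 -110.4] turn [-0.1  0.2  0. ]
```

Emit:
jog_arm:
  rows:
    - {"dp":[-4,0,-3.1],"turn":[0,0,0],"grip":0}
    - {"dp":[-11,0,-8.5],"turn":[0,0,0],"grip":0}
    - {"dp":[-19,0,-14.8],"turn":[0,0,0],"grip":0}
    - {"dp":[-27,0,-21],"turn":[0,0,0],"grip":0}
    - {"dp":[-35,0,-27.2],"turn":[0,0,0],"grip":0}
    - {"dp":[-43,0,-33.4],"turn":[0,0,0],"grip":0}
    - {"dp":[-51,0,-39.6],"turn":[0,0,0],"grip":0}
    - {"dp":[-59,0,-45.8],"turn":[0,0,0],"grip":0}
    - {"dp":[-65,0,-50.5],"turn":[0,0,0],"grip":0}
    - {"dp":[-70,0,-54.3],"turn":[0,0,0],"grip":0}

```text
time_s: 4.5
position: [0.5696, 0.0525, 0.0846]
tcp_rot: [[0.789, 0.029, 0.613], [0.023, -1.0, 0.018], [0.613, -0.001, -0.79]]
force: [1.6, -1.5, -3.1]
opening: 0.16
```

Run:
```python
from m import *
d=np.array([np.cos(np.radians(YAW)),np.sin(np.radians(YAW)),0])
to(np.array([.6588,.0551,.0846])-.18*d,Rt(38,-88.4))
```

```text
t 4.5 p [0.5696 0.0525 0.0846] F [ 1.579  -1.4987 -3.069 ] M [-0.2016  0.3833 -0.1552] o 0.16 j [ -9.5  39.9 124.  161.6  22.3 -81.8]
dp [-71.7  -0.2 -55.7] turn [-0.1  0.2  0. ]
```

Emit:
jog_arm:
  rows:
    - {"dp":[-4,0,-3.1],"turn":[0,0,0],"grip":0}
    - {"dp":[-11,0,-8.5],"turn":[0,0,0],"grip":0}
    - {"dp":[-19,0,-14.8],"turn":[0,0,0],"grip":0}
    - {"dp":[-27,0,-21],"turn":[0,0,0],"grip":0}
    - {"dp":[-35,0,-27.2],"turn":[0,0,0],"grip":0}
    - {"dp":[-43,0,-33.4],"turn":[0,0,0],"grip":0}
    - {"dp":[-51,0,-39.6],"turn":[0,0,0],"grip":0}
    - {"dp":[-57,0,-44.3],"turn":[0,0,0],"grip":0}
    - {"dp":[-61,0,-47.4],"turn":[0,0,0],"grip":0}
    - {"dp":[-64,0,-49.7],"turn":[0,0,0],"grip":0}

```text
time_s: 5.5
position: [0.4889, 0.0502, 0.0845]
tcp_rot: [[0.789, 0.029, 0.613], [0.023, -1.0, 0.018], [0.613, -0.0, -0.79]]
force: [1.6, -2.7, -2.2]
opening: 0.16
```

Emit:
jog_arm:
  rows:
    - {"dp":[-1.5,0,-1.2],"turn":[0,0,0],"grip":0}
    - {"dp":[-3,0,-2.4],"turn":[0,0,0],"grip":0}
    - {"dp":[-4,0,-3.1],"turn":[0,0,0],"grip":0}
    - {"dp":[-4,0,-3.1],"turn":[0,0,0],"grip":0}

```text
time_s: 5.9
position: [0.4841, 0.0501, 0.0845]
tcp_rot: [[0.789, 0.029, 0.613], [0.023, -1.0, 0.018], [0.613, -0.0, -0.79]]
force: [0.7, -3.0, -1.9]
opening: 0.159
```

Run:
```python
from m import *
d=np.array([np.cos(np.radians(YAW)),np.sin(np.radians(YAW)),0])
to(np.array([.6588,.0551,.0846])-.18*d,Rt(38,-88.4))
```

```text
t 5.9 p [0.4841 0.0501 0.0845] F [ 0.669  -3.0401 -1.8768] M [-0.5037  0.5051 -0.3621] o 0.159 j [-12.8  42.1 137.  165.2  37.  -89.6]
dp [-4.1 -0.2 -3.2] turn [-0.1  0.2  0. ]
```

Emit:
jog_arm:
  rows:
    - {"dp":[0,0,0],"turn":[0,0,0],"grip":0.3}
    - {"dp":[0,0,0],"turn":[0,0,0],"grip":0.5}
    - {"dp":[0,0,0],"turn":[0,0,0],"grip":0.6}
    - {"dp":[0,0,0],"turn":[0,0,0],"grip":0.6}
    - {"dp":[6,0,-8],"turn":[0,0,0],"grip":0.6}
    - {"dp":[18,0,-24],"turn":[0,0,0],"grip":0.6}
    - {"dp":[36,0,-47],"turn":[0,0,0],"grip":0.6}
    - {"dp":[60,0,-78],"turn":[0,0,0],"grip":0.6}
    - {"dp":[85,0,-110],"turn":[0,0,0],"grip":0.6}
    - {"dp":[100,0,-130],"turn":[0,0,0],"grip":0.55}

```text
time_s: 6.9
position: [0.4833, 0.0629, 0.2005]
tcp_rot: [[0.792, 0.053, 0.609], [0.02, -0.998, 0.061], [0.611, -0.036, -0.791]]
force: [-0.9, 1.0, -0.3]
opening: 0.575
```

Run:
```python
from m import *
to([.4635,-.2845,.14],Rt(0,-117.2))
```

```text
t 6.9 p [0.4833 0.0629 0.2005] F [-0.933   1.0342 -0.3069] M [0.074  0.3807 0.0098] o 0.575 j [-12.8  19.  131.3 119.9  12.9 -42. ]
dp [-59.7 347.7  14.5] turn [-11.9 -36.2  28.5]
```

Emit:
jog_arm:
  rows:
    - {"dp":[0,20,-10],"turn":[-1,-4,3],"grip":0.48}
    - {"dp":[0,45,-20],"turn":[-2.5,-8,6],"grip":0.48}
    - {"dp":[-8,80,-20],"turn":[-4,-13,9],"grip":0.48}
    - {"dp":[-15,120,-20],"turn":[-5.5,-18,13],"grip":0.48}
    - {"dp":[-20,160,-18],"turn":[-7,-22,17],"grip":0.48}
    - {"dp":[-28,205,-12],"turn":[-8.5,-27,21],"grip":0.48}
    - {"dp":[-37,250,-5],"turn":[-10,-31,25],"grip":0.48}
    - {"dp":[-46,290,-1],"turn":[-11.5,-35,28],"grip":0.48}
    - {"dp":[-55,325,5],"turn":[-12,-36,28.5],"grip":0.48}
    - {"dp":[-60,348,10],"turn":[-12,-36,28.5],"grip":0.48}

```text
time_s: 7.9
position: [0.469, -0.1597, 0.1698]
tcp_rot: [[0.913, -0.398, 0.086], [-0.4, -0.917, -0.001], [0.079, -0.034, -0.996]]
force: [1.1, 0.2, -0.4]
opening: 0.477
```

Run:
```python
from m import *
to([.4635,-.2845,.14],Rt(0,-117.2))
snap('scene','s3');snap('top','t3')
a=np.load('s3.npz')['im'][120:320,150:450];b=np.load('t3.npz')['im'][130:300,220:450]
cv2.imwrite('pics/c3.png',np.hstack([cv2.resize(a,(400,267)),cv2.resize(b,(361,267))])[:,:,::-1])
```

```text
t 7.9 p [ 0.469  -0.1597  0.1698] F [ 1.135   0.2055 -0.423 ] M [0.0955 0.0273 0.0158] o 0.477 j [-33.4  24.4 107.5   3.8  44.   77.5]
dp [ 42.5 117.6  29.3] turn [-2.1 -4.5  3.6]
```

View pics/c3.png

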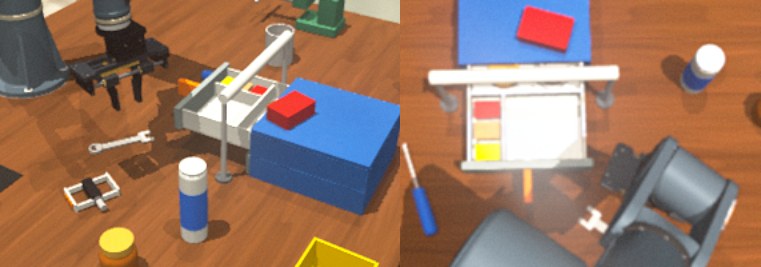

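The drawer is open: the white empty bay is at about cols 503–578, rows 95–157 in the right panel. The pedal is untouched. Next I'll measure the bay and approach the pedal.

Run:
```python
from m import *
I=np.load('t3.npz')['im'];D=np.load('t3.npz')['d'];P=cloud('top',D)
k=8;u0,v0,w,h=255,172,95,72
a=cv2.resize(I[v0:v0+h,u0:u0+w],None,fx=k,fy=k,interpolation=cv2.INTER_NEAREST)
for i in range(0,w,5): cv2.putText(a,str(u0+i),(i*k,8),0,.3,(255,0,255),1)
for i in range(0,h,5): cv2.putText(a,str(v0+i),(0,i*k+8),0,.3,(255,0,255),1)
cv2.imwrite('pics/z3.png',a[:,:,::-1])
print(P[195:235:3,320,0],P[195:235:3,320,2]); print(P[210,280:350:3,1],P[210,280:350:3,2])
```

```text
[0.6455 0.6358 0.6259 0.6186 0.6088 0.6007 0.5909 0.5825 0.5735 0.5649
 0.5564 0.5475 0.5397 0.5226] [0.0642 0.0674 0.0718 0.0641 0.0682 0.0641 0.0693 0.0667 0.0677 0.0662
 0.0647 0.0656 0.0589 0.1194]
[ 0.1103  0.1027  0.0928  0.0863  0.077   0.0684  0.0597  0.0511  0.0423
  0.0336  0.0249  0.0161  0.0074 -0.0014 -0.0101 -0.0188 -0.0275 -0.0362
 -0.045  -0.0567 -0.0661 -0.0755 -0.0845 -0.0936] [ 0.0936  0.0786  0.0998  0.0605  0.0718  0.0696  0.0683  0.0652  0.068
  0.0617  0.0634  0.0653  0.0686  0.064   0.0673  0.0661  0.0684  0.0702
  0.0675  0.0059  0.0014 -0.0034 -0.0001  0.001 ]
```

View pics/z3.png

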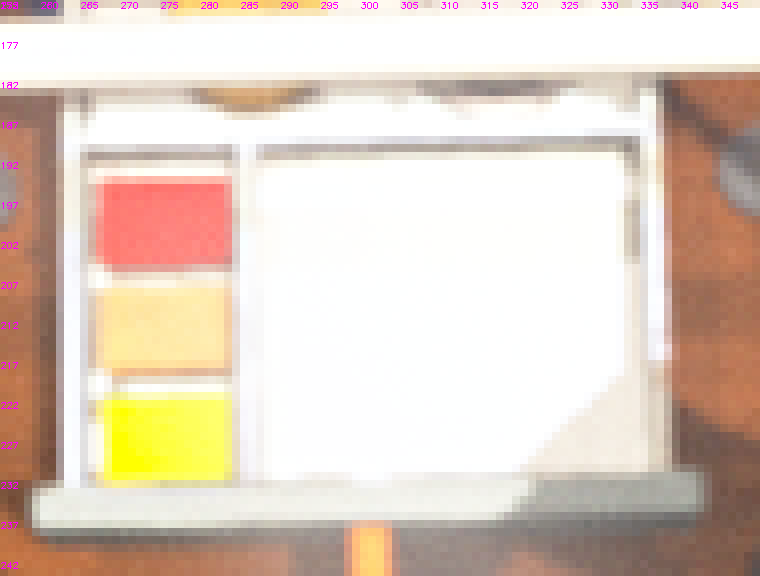

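Emit:
jog_arm:
  rows:
    - {"dp":[5,15,0],"turn":[-0.5,-1,0.5],"grip":0.48}
    - {"dp":[15,45,3],"turn":[-1,-2,1.5],"grip":0.48}
    - {"dp":[28,80,12],"turn":[-1.5,-3,2.5],"grip":0.48}
    - {"dp":[38,105,22],"turn":[-2,-4,3.2],"grip":0.48}
    - {"dp":[42,118,29],"turn":[-2,-4.5,3.6],"grip":0.48}
    - {"dp":[42,118,29],"turn":[-2,-4.5,3.6],"grip":0.48}
    - {"dp":[42,118,29],"turn":[-2,-4.5,3.6],"grip":0.48}

```text
time_s: 8.7
position: [0.4638, -0.2816, 0.1396]
tcp_rot: [[0.891, -0.453, 0.004], [-0.453, -0.891, 0.005], [0.002, -0.006, -1.0]]
force: [0.8, -0.1, -1.0]
opening: 0.477
```

Run:
```python
from m import *
print(pts('top',[[286.7,210],[332.5,205],[310,191]],z=.0655))
print('back wall top inner edge, front inner top',pts('top',[[300,189],[310,231]],z=.1165), pts('top',[[300,238]],z=.11))
I=np.load('t3.npz')['im'];hsv=cv2.cvtColor(I,cv2.COLOR_RGB2HSV)
m=(hsv[...,0]<22)&(hsv[...,1]>140)&(hsv[...,2]>190);m[:236]=0;m[270:]=0;m[:,:290]=0;m[:,310:]=0
v,u=np.nonzero(m);print(u.min(),u.max(),v.min(),v.max(),u.mean()); print(pts('top',[[u.mean(),v.max()+.5]],z=.11))
to([.4635,-.2845,.015],Rt(0,-117.2))
snap('scene','s4');snap('top','t4')
a=np.load('s4.npz')['im'][190:300,150:290];b=np.load('t4.npz')['im'][210:300,350:470]
cv2.imwrite('pics/c4.png',np.hstack([cv2.resize(a,(382,300)),cv2.resize(b,(400,300))])[:,:,::-1])
```

```text
[[ 0.6003  0.0927  0.0655]
 [ 0.6154 -0.0408  0.0655]
 [ 0.6572  0.025   0.0655]]
back wall top inner edge, front inner top [[0.6513 0.0529 0.1165]
 [0.5314 0.0242 0.1165]] [[0.5126 0.0521 0.11  ]]
299 302 245 257 300.65625
[[0.4582 0.0499 0.11  ]]
t 8.7 p [ 0.4638 -0.2816  0.1396] F [ 0.8387 -0.0621 -1.0314] M [ 0.0704 -0.0307  0.0885] o 0.477 j [-43.3  31.5  99.    0.5  49.5  73.4]
dp [  0.8   3.5 124.6] turn [-0.3 -0.1  0.3]
```

View pics/c4.png

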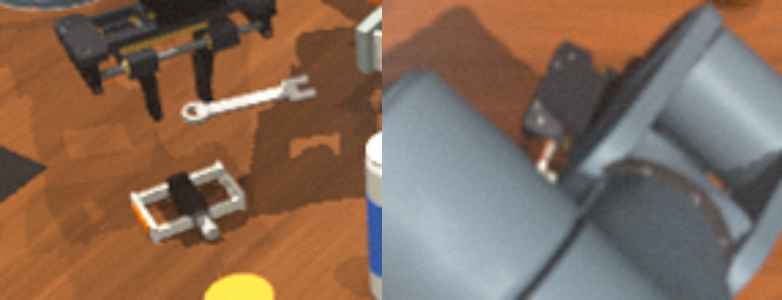

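The pedal is below the gripper, unmoved (left panel, about (188,200)). I'll descend to just above it and check the alignment.

Emit:
jog_arm:
  rows:
    - {"dp":[0,1,20],"turn":[0,0,0],"grip":0.48}
    - {"dp":[1,3,50],"turn":[-0.3,0,0.3],"grip":0.48}
    - {"dp":[1,3,78],"turn":[-0.3,0,0.3],"grip":0.48}
    - {"dp":[1,3,93],"turn":[-0.3,0,0.3],"grip":0.48}
    - {"dp":[1,3,93],"turn":[-0.3,0,0.3],"grip":0.48}
    - {"dp":[1,3,93],"turn":[-0.3,0,0.3],"grip":0.48}

```text
time_s: 9.4
position: [0.4651, -0.2854, 0.0474]
tcp_rot: [[0.889, -0.457, 0.003], [-0.457, -0.889, -0.002], [0.004, 0.0, -1.0]]
force: [0.1, 0.0, 0.1]
opening: 0.48
```

Run:
```python
from m import *
to([.4635,-.2845,.015],Rt(0,-117.2))
snap('scene','s5')
a=np.load('s5.npz')['im'][215:290,175:265]
cv2.imwrite('pics/c5.png',cv2.resize(a,(720,600),interpolation=cv2.INTER_CUBIC)[:,:,::-1])
```

```text
t 9.4 p [ 0.4651 -0.2854  0.0474] F [0.145  0.0442 0.0978] M [ 0.0782  0.0401 -0.0473] o 0.48 j [-43.3  40.6 101.5   0.1  37.7  73.8]
dp [-2.  -0.1 32.4] turn [ 0.  -0.2 -0. ]
```

View pics/c5.png

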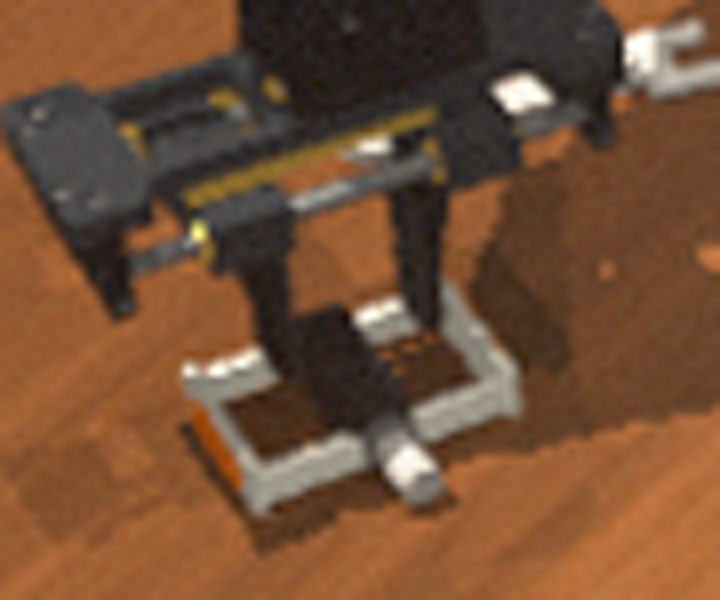

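The fingertips at (270,365) and (425,325) sit over the two windows, and their midpoint falls on the bar's centre at (350,370). Descending and gripping.

Emit:
jog_arm:
  rows:
    - {"dp":[0,0,8],"turn":[0,0,0],"grip":0.48}
    - {"dp":[0,0,18],"turn":[0,0,0],"grip":0.48}
    - {"dp":[0,0,27],"turn":[0,0,0],"grip":0.48}
    - {"dp":[0,0,31],"turn":[0,0,0],"grip":0.48}
    - {"dp":[0,0,31],"turn":[0,0,0],"grip":0.48}
    - {"dp":[0,0,31],"turn":[0,0,0],"grip":0.36}
    - {"dp":[0,0,31],"turn":[0,0,0],"grip":0.26}
    - {"dp":[0,0,31],"turn":[0,0,0],"grip":0.15}
    - {"dp":[0,0,31],"turn":[0,0,0],"grip":0.1}
    - {"dp":[0,0,31],"turn":[0,0,0],"grip":0.1}

```text
time_s: 10.45
position: [0.4652, -0.2866, 0.0162]
tcp_rot: [[0.889, -0.458, 0.004], [-0.458, -0.889, -0.003], [0.005, 0.001, -1.0]]
force: [0.9, -0.2, 0.3]
opening: 0.248
```

Emit:
jog_arm:
  rows:
    - {"dp":[0,0,0],"turn":[0,0,0],"grip":0}
    - {"dp":[0,0,0],"turn":[0,0,0],"grip":0}
    - {"dp":[0,0,-5],"turn":[0,0,0],"grip":0}
    - {"dp":[0,0,-15],"turn":[0,0,0],"grip":0}
    - {"dp":[0,0,-30],"turn":[0,0,0],"grip":0}
    - {"dp":[0,0,-50],"turn":[0,0,0],"grip":0}
    - {"dp":[0,0,-75],"turn":[0,0,0],"grip":0}
    - {"dp":[0,0,-105],"turn":[0,0,0],"grip":0}
    - {"dp":[0,0,-135],"turn":[0,0,0],"grip":0}
    - {"dp":[0,0,-155],"turn":[0,0,0],"grip":0}

```text
time_s: 11.45
position: [0.4647, -0.286, 0.1734]
tcp_rot: [[0.889, -0.458, 0.005], [-0.458, -0.889, -0.004], [0.006, 0.001, -1.0]]
force: [0.3, -0.5, -2.9]
opening: 0.25
```

Run:
```python
from m import *
s=st()
snap('scene','s6')
a=np.load('s6.npz')['im'][120:290,140:390]
cv2.imwrite('pics/c6.png',cv2.resize(a,(720,490),interpolation=cv2.INTER_CUBIC)[:,:,::-1])
```

```text
t 11.45 p [ 0.4647 -0.286   0.1734] F [ 0.3397 -0.549  -2.8913] M [ 0.0272  0.0375 -0.0129] o 0.25 j [-43.4  28.7  97.3   0.1  53.7  73.9]
```

View pics/c6.png

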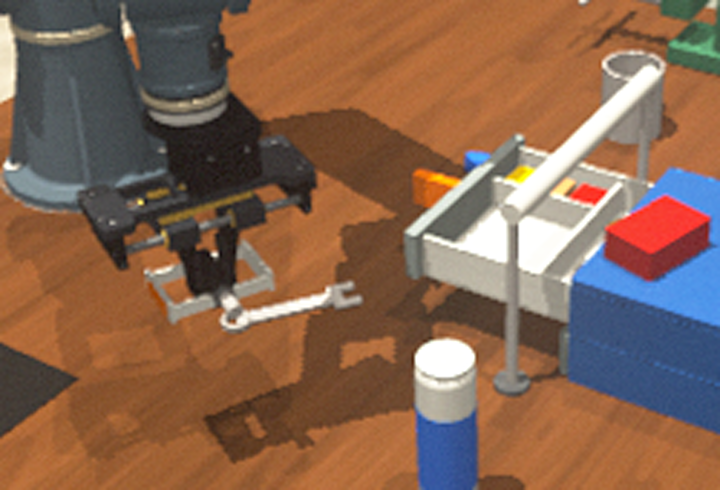

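The pedal is gripped level (opening 0.25 = 22 mm), and the spanner is still in place. Carrying it over the bay.

Run:
```python
from m import *
to([.577,.0235,.173],Rt(0,-88.4))
```

```text
t 11.5 p [ 0.466  -0.2871  0.176 ] F [ 0.3946 -0.9508 -0.9274] M [ 0.0193 -0.0228 -0.0507] o 0.252 j [-43.4  28.5  97.1   0.1  53.8  73.9]
dp [ -43.6 -327.     1.6] turn [  0.3  -0.6 -28.8]
```

Emit:
jog_arm:
  rows:
    - {"dp":[-1,-7,0],"turn":[0,0,-1],"grip":0}
    - {"dp":[-3,-24,0],"turn":[0,0,-3],"grip":0}
    - {"dp":[-7,-50,0],"turn":[0,0,-5],"grip":0}
    - {"dp":[-11,-80,0],"turn":[0,0,-8],"grip":0}
    - {"dp":[-15,-110,0],"turn":[0,-0.2,-11],"grip":0}
    - {"dp":[-19,-140,1],"turn":[0,-0.2,-14],"grip":0}
    - {"dp":[-23,-170,1],"turn":[0,-0.3,-17],"grip":0}
    - {"dp":[-27,-200,1],"turn":[0.1,-0.4,-20],"grip":0}
    - {"dp":[-31,-228,1],"turn":[0.2,-0.5,-23],"grip":0}
    - {"dp":[-34,-252,1],"turn":[0.3,-0.6,-25],"grip":0}

```text
time_s: 12.5
position: [0.5483, -0.0438, 0.1676]
tcp_rot: [[0.999, -0.036, -0.01], [-0.036, -0.999, 0.007], [-0.01, -0.007, -1.0]]
force: [-0.4, -0.4, -2.2]
opening: 0.251
```

Run:
```python
from m import *
to([.577,.0235,.173],Rt(0,-88.4))
```

```text
t 12.5 p [ 0.5483 -0.0438  0.1676] F [-0.3574 -0.4364 -2.2116] M [ 0.038  -0.0493  0.0157] o 0.251 j [-16.3  29.8  96.2   0.3  54.6  75.6]
dp [ 26.2 -68.4  -5.2] turn [-0.4  0.6 -3.7]
```

Emit:
jog_arm:
  rows:
    - {"dp":[8,-20,-2],"turn":[-0.1,0.2,-1],"grip":0}
    - {"dp":[15,-40,-4],"turn":[-0.2,0.4,-2],"grip":0}
    - {"dp":[21,-55,-5],"turn":[-0.3,0.5,-3],"grip":0}
    - {"dp":[25,-65,-5],"turn":[-0.4,0.6,-3.5],"grip":0}
    - {"dp":[26,-68,-5],"turn":[-0.4,0.6,-3.7],"grip":0}
    - {"dp":[26,-68,-5],"turn":[-0.4,0.6,-3.7],"grip":0}
    - {"dp":[26,-68,-5],"turn":[-0.4,0.6,-3.7],"grip":0}

```text
time_s: 13.2
position: [0.578, 0.0199, 0.1745]
tcp_rot: [[1.0, 0.024, 0.004], [0.024, -1.0, -0.002], [0.004, 0.002, -1.0]]
force: [0.4, 1.7, -2.5]
opening: 0.251
```

Run:
```python
from m import *
to([.577,.0235,.0825],Rt(0,-88.4))
snap('scene','s7');snap('top','t7')
a=np.load('s7.npz')['im'][130:260,230:400];b=np.load('t7.npz')['im'][150:260,240:370]
cv2.imwrite('pics/c7.png',np.hstack([cv2.resize(a,(420,321)),cv2.resize(b,(379,321))])[:,:,::-1])
```

```text
t 13.2 p [0.578  0.0199 0.1745] F [ 0.4219  1.7319 -2.5069] M [ 0.0074 -0.0098 -0.0492] o 0.251 j [-9.1 30.8 92.4 -0.1 56.5 79.6]
dp [-1.3 -3.9 92. ] turn [ 0.1 -0.2 -0.2]
```

View pics/c7.png

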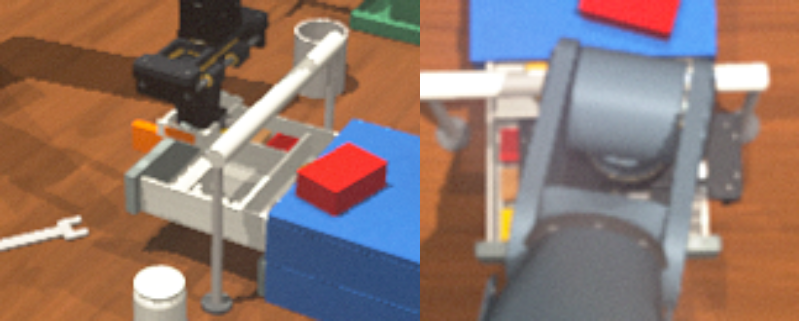

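The pedal hangs over the bay behind the bar, with the spindle towards the cabinet, and nothing is touching. Lowering.

Emit:
jog_arm:
  rows:
    - {"dp":[-1,-1,5],"turn":[0,0,0],"grip":0}
    - {"dp":[-1,-3,17],"turn":[0,0,0],"grip":0}
    - {"dp":[-1,-3,32],"turn":[0,0,0],"grip":0}
    - {"dp":[-1,-3,47],"turn":[0,0,0],"grip":0}
    - {"dp":[-1,-3,61],"turn":[0,0,0],"grip":0}
    - {"dp":[-1,-3,72],"turn":[0,0,0],"grip":0}
    - {"dp":[-1,-3,80],"turn":[0,0,0],"grip":0}
    - {"dp":[-1,-3,84],"turn":[0,0,0],"grip":0}
    - {"dp":[-1,-3,84],"turn":[0,0,0],"grip":0}

```text
time_s: 14.2
position: [0.5776, 0.0233, 0.0903]
tcp_rot: [[1.0, 0.025, 0.004], [0.025, -1.0, -0.002], [0.004, 0.002, -1.0]]
force: [-0.6, 0.4, -3.3]
opening: 0.251
```

Run:
```python
from m import *
to([.577,.0235,.0825],Rt(0,-88.4))
snap('scene','s8')
a=np.load('s8.npz')['im'][150:240,260:380]
cv2.imwrite('pics/c8.png',cv2.resize(a,(720,540),interpolation=cv2.INTER_CUBIC)[:,:,::-1])
```

```text
t 14.2 p [0.5776 0.0233 0.0903] F [-0.5924  0.3542 -3.3235] M [-0.0016  0.0322 -0.0295] o 0.251 j [-8.7 38.  95.7 -0.1 46.  79.9]
dp [-0.6 -0.2  7.8] turn [ 0.1 -0.3 -0.2]
```

View pics/c8.png

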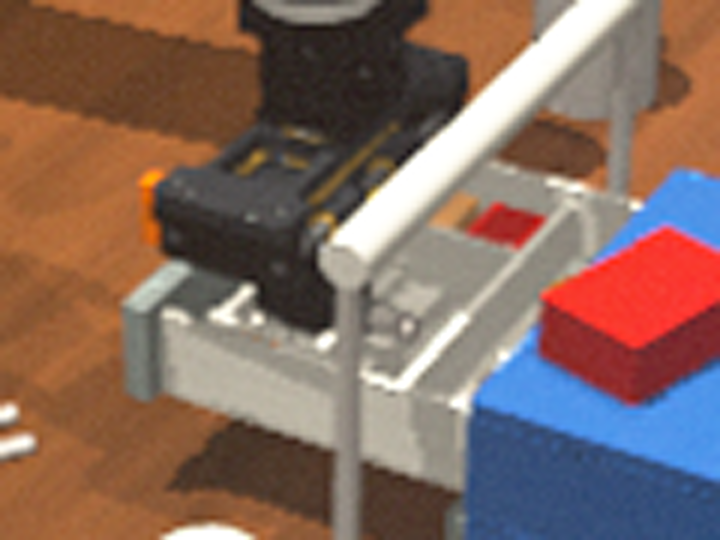

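The pedal is inside the bay walls, with the spindle end at (408,325) and the cage at (235,305). The last few mm I'll creep down while watching the force.

Emit:
jog_arm:
  rows:
    - {"dp":[0,0,1.5],"turn":[0,0,0],"grip":0}
    - {"dp":[0,0,3],"turn":[0,0,0],"grip":0}
    - {"dp":[0,0,4.5],"turn":[0,0,0],"grip":0}
    - {"dp":[0,0,6],"turn":[0,0,0],"grip":0}
    - {"dp":[0,0,6.5],"turn":[0,0,0],"grip":0}
    - {"dp":[0,0,6.5],"turn":[0,0,0],"grip":0}

```text
time_s: 14.85
position: [0.5777, 0.0233, 0.0842]
tcp_rot: [[1.0, 0.025, 0.005], [0.025, -1.0, -0.002], [0.005, 0.002, -1.0]]
force: [0.8, -0.6, -3.1]
opening: 0.246
```

Emit:
jog_arm:
  rows:
    - {"dp":[0,0,0.5],"turn":[0,0,0],"grip":0}
    - {"dp":[0,0,1],"turn":[0,0,0],"grip":0}
    - {"dp":[0,0,1],"turn":[0,0,0],"grip":0}
    - {"dp":[0,0,1],"turn":[0,0,0],"grip":0}

```text
time_s: 15.25
position: [0.5778, 0.0233, 0.0833]
tcp_rot: [[1.0, 0.025, 0.005], [0.025, -1.0, -0.002], [0.005, 0.002, -1.0]]
force: [0.3, -0.2, -2.6]
opening: 0.251
```

Emit:
jog_arm:
  rows:
    - {"dp":[0,0,0.5],"turn":[0,0,0],"grip":0}
    - {"dp":[0,0,1],"turn":[0,0,0],"grip":0}
    - {"dp":[0,0,1],"turn":[0,0,0],"grip":0}
    - {"dp":[0,0,1],"turn":[0,0,0],"grip":0}

```text
time_s: 15.65
position: [0.5777, 0.0233, 0.0822]
tcp_rot: [[1.0, 0.025, 0.005], [0.025, -1.0, -0.002], [0.005, 0.002, -1.0]]
force: [-0.3, 0.1, -3.2]
opening: 0.251
```

Emit:
jog_arm:
  rows:
    - {"dp":[0,0,0.5],"turn":[0,0,0],"grip":0}
    - {"dp":[0,0,1],"turn":[0,0,0],"grip":0}
    - {"dp":[0,0,1],"turn":[0,0,0],"grip":0}
    - {"dp":[0,0,1],"turn":[0,0,0],"grip":0}

```text
time_s: 16.05
position: [0.5779, 0.0233, 0.0816]
tcp_rot: [[1.0, 0.025, 0.006], [0.025, -1.0, -0.002], [0.005, 0.002, -1.0]]
force: [-0.8, -0.1, 1.6]
opening: 0.248
```

The force has flipped from −3.2 to +1.6 N, so the pedal is on the floor. Releasing within the windows and rising.

Emit:
jog_arm:
  rows:
    - {"dp":[0,0,0],"turn":[0,0,0],"grip":0.3}
    - {"dp":[0,0,0],"turn":[0,0,0],"grip":0.38}
    - {"dp":[0,0,0],"turn":[0,0,0],"grip":0.44}
    - {"dp":[0,0,0],"turn":[0,0,0],"grip":0.44}
    - {"dp":[0,0,-5],"turn":[0,0,0],"grip":0.44}
    - {"dp":[0,0,-15],"turn":[0,0,0],"grip":0.44}
    - {"dp":[0,0,-35],"turn":[0,0,0],"grip":0.44}
    - {"dp":[0,0,-65],"turn":[0,0,0],"grip":0.44}
    - {"dp":[0,0,-105],"turn":[0,0,0],"grip":0.44}
    - {"dp":[0,0,-145],"turn":[0,0,0],"grip":0.44}

```text
time_s: 17.05
position: [0.5767, 0.0236, 0.2282]
tcp_rot: [[1.0, 0.025, 0.005], [0.025, -1.0, -0.002], [0.005, 0.002, -1.0]]
force: [0.6, -0.3, 0.2]
opening: 0.435
```

Run:
```python
from m import *
st()
# target hover above tab, tilted
to([.4841,.0501,.205],Rt(38,-88.4))
snap('scene','s9')
a=np.load('s9.npz')['im'][150:240,260:380]
cv2.imwrite('pics/c9.png',cv2.resize(a,(720,540),interpolation=cv2.INTER_CUBIC)[:,:,::-1])
```

```text
t 17.05 p [0.5767 0.0236 0.2282] F [ 0.6432 -0.3387  0.2314] M [ 0.0157 -0.0461  0.0405] o 0.435 j [-8.7 26.8 89.6 -0.1 63.3 79.9]
t 17.05 p [0.5767 0.0236 0.2282] F [ 0.6432 -0.3387  0.2314] M [ 0.0157 -0.0461  0.0405] o 0.435 j [-8.7 26.8 89.6 -0.1 63.3 79.9]
dp [-92.  -28.8  22.7] turn [ 0.2 37.7 -0.1]
```

View pics/c9.png

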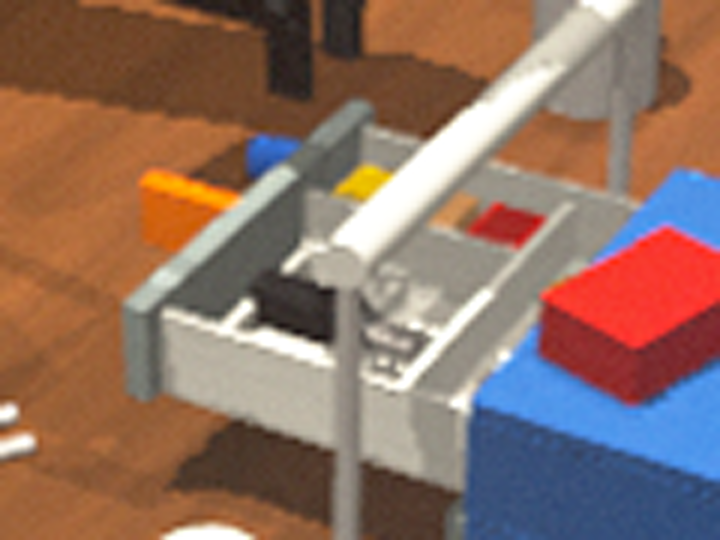

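The pedal lies flat and below the walls in the bay (black bar at (295,300)). Now I'll return to the tab at the same tilt.

Emit:
jog_arm:
  rows:
    - {"dp":[-10,-4,0],"turn":[0,3,0],"grip":0.5}
    - {"dp":[-25,-8,0],"turn":[0,7,0],"grip":0.6}
    - {"dp":[-40,-12,2],"turn":[0,11,0],"grip":0.6}
    - {"dp":[-55,-18,5],"turn":[0,15,0],"grip":0.6}
    - {"dp":[-70,-22,8],"turn":[0,20,0],"grip":0.6}
    - {"dp":[-80,-26,12],"turn":[0,25,0],"grip":0.6}
    - {"dp":[-88,-28,15],"turn":[0,30,0],"grip":0.6}
    - {"dp":[-92,-29,18],"turn":[0,34,0],"grip":0.6}
    - {"dp":[-92,-29,20],"turn":[0,37.5,0],"grip":0.6}
    - {"dp":[-92,-29,22],"turn":[0,37.5,0],"grip":0.6}

```text
time_s: 18.1
position: [0.4923, 0.0697, 0.211]
tcp_rot: [[0.835, 0.067, 0.547], [0.026, -0.996, 0.082], [0.55, -0.054, -0.833]]
force: [0.1, 1.2, 0.2]
opening: 0.6
```

Run:
```python
from m import *
to([.4841,.0501,.15],Rt(38,-88.4))
```

```text
t 18.1 p [0.4923 0.0697 0.211 ] F [0.1366 1.2282 0.1541] M [-0.0339  0.3199  0.0152] o 0.6 j [-11.5  16.7 126.   64.3  12.1  14.9]
dp [-40.9  22.3  44.8] turn [-3.8  4.6 -0. ]
```

Emit:
jog_arm:
  rows:
    - {"dp":[-20,21,10],"turn":[-3.8,4.6,0],"grip":0.6}
    - {"dp":[-20,21,10],"turn":[-3.8,4.6,0],"grip":0.6}
    - {"dp":[-20,21,10],"turn":[-3.8,4.6,0],"grip":0.6}
    - {"dp":[-20,21,10],"turn":[-3.8,4.6,0],"grip":0.6}
    - {"dp":[-20,21,10],"turn":[-3.8,4.6,0],"grip":0.6}
    - {"dp":[-20,21,10],"turn":[-3.8,4.6,0],"grip":0.6}

```text
time_s: 18.7
position: [0.483, 0.0488, 0.1907]
tcp_rot: [[0.788, 0.028, 0.615], [0.022, -1.0, 0.017], [0.615, 0.0, -0.788]]
force: [0.2, -0.2, -0.5]
opening: 0.6
```

Run:
```python
from m import *
to([.4841,.0501,.0845],Rt(38,-88.4))
snap('top','t10');snap('scene','s10')
a=np.load('s10.npz')['im'][130:260,230:400];b=np.load('t10.npz')['im'][150:260,240:370]
cv2.imwrite('pics/c10.png',np.hstack([cv2.resize(a,(420,321)),cv2.resize(b,(379,321))])[:,:,::-1])
```

```text
t 18.7 p [0.483  0.0488 0.1907] F [ 0.2145 -0.2056 -0.5196] M [0.0085 0.3491 0.0015] o 0.6 j [-13.1  20.8 132.3 138.3  13.5 -60.7]
dp [-64.4  -1.3  84.4] turn [0. 0. 0.]
```

View pics/c10.png

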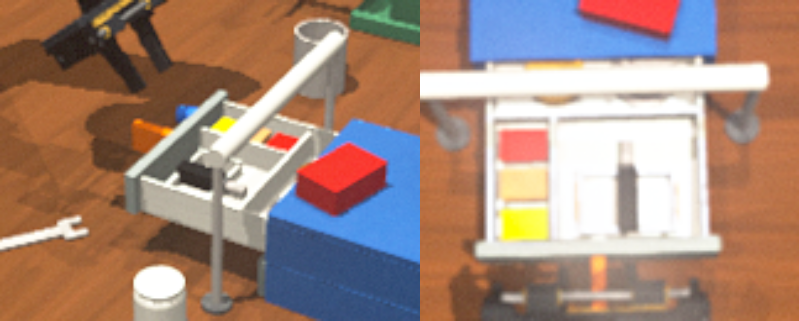

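The pedal lies square inside the bay (right panel: bar at (627,195), walls clear), and the gripper is above the tab at (598,270). Descending onto the tab.

Emit:
jog_arm:
  rows:
    - {"dp":[-12,-1,16],"turn":[0,0,0],"grip":0.6}
    - {"dp":[-28,-1,37],"turn":[0,0,0],"grip":0.6}
    - {"dp":[-44,-1,57],"turn":[0,0,0],"grip":0.6}
    - {"dp":[-56,-1,73],"turn":[0,0,0],"grip":0.6}
    - {"dp":[-64,-1,84],"turn":[0,0,0],"grip":0.6}
    - {"dp":[-64,-1,84],"turn":[0,0,0],"grip":0.6}
    - {"dp":[-64,-1,84],"turn":[0,0,0],"grip":0.6}
    - {"dp":[-64,-1,84],"turn":[0,0,0],"grip":0.6}

```text
time_s: 19.6
position: [0.4841, 0.0509, 0.0855]
tcp_rot: [[0.788, 0.029, 0.615], [0.022, -1.0, 0.02], [0.615, -0.002, -0.788]]
force: [0.2, -0.8, 0.9]
opening: 0.598
```

Emit:
jog_arm:
  rows:
    - {"dp":[0,0,0],"turn":[0,0,0],"grip":0.3}
    - {"dp":[0,0,0],"turn":[0,0,0],"grip":0.2}
    - {"dp":[0,0,0],"turn":[0,0,0],"grip":0.1}
    - {"dp":[0,0,0],"turn":[0,0,0],"grip":0}
    - {"dp":[0,0,0],"turn":[0,0,0],"grip":0}
    - {"dp":[0,0,0],"turn":[0,0,0],"grip":0}

```text
time_s: 20.2
position: [0.4836, 0.05, 0.0844]
tcp_rot: [[0.79, 0.026, 0.613], [0.02, -1.0, 0.017], [0.613, -0.001, -0.79]]
force: [-1.0, -0.5, -0.1]
opening: 0.157
```

Run:
```python
from m import *
to([.6588,.0551,.0846],Rt(38,-88.4))
```

```text
t 20.2 p [0.4836 0.05   0.0844] F [-0.9617 -0.4799 -0.0874] M [-0.0124  0.4029  0.1669] o 0.157 j [-12.8  42.2 137.1 165.3  37.1 -89.6]
dp [138.6  -0.5 107.3] turn [-0.   0.2 -0.1]
```

Emit:
jog_arm:
  rows:
    - {"dp":[2,0,1.5],"turn":[0,0,0],"grip":0}
    - {"dp":[6,0,4.6],"turn":[0,0,0],"grip":0}
    - {"dp":[12,0,9.3],"turn":[0,0,0],"grip":0}
    - {"dp":[19,0,14.7],"turn":[0,0,0],"grip":0}
    - {"dp":[26,0,20.1],"turn":[0,0,0],"grip":0}
    - {"dp":[33,0,25.5],"turn":[0,0,0],"grip":0}
    - {"dp":[40,0,31],"turn":[0,0,0],"grip":0}
    - {"dp":[47,0,36.4],"turn":[0,0,0],"grip":0}
    - {"dp":[54,0,41.8],"turn":[0,0,0],"grip":0}
    - {"dp":[60,0,46.5],"turn":[0,0,0],"grip":0}

```text
time_s: 21.2
position: [0.5597, 0.0523, 0.0844]
tcp_rot: [[0.79, 0.027, 0.613], [0.021, -1.0, 0.018], [0.613, -0.002, -0.79]]
force: [-1.9, -4.7, 1.4]
opening: 0.158
```

Run:
```python
from m import *
to([.6588,.0551,.0846],Rt(38,-88.4))
```

```text
t 21.2 p [0.5597 0.0523 0.0844] F [-1.8965 -4.657   1.4238] M [-0.6998  0.3445 -0.4119] o 0.158 j [ -9.8  40.  125.5 162.3  23.7 -82.7]
dp [78.5 -0.1 60.6] turn [-0.   0.2 -0.1]
```

Emit:
jog_arm:
  rows:
    - {"dp":[4,0,3.1],"turn":[0,0,0],"grip":0}
    - {"dp":[11,0,8.5],"turn":[0,0,0],"grip":0}
    - {"dp":[19,0,14.7],"turn":[0,0,0],"grip":0}
    - {"dp":[27,0,20.9],"turn":[0,0,0],"grip":0}
    - {"dp":[35,0,27.1],"turn":[0,0,0],"grip":0}
    - {"dp":[43,0,33.3],"turn":[0,0,0],"grip":0}
    - {"dp":[51,0,39.5],"turn":[0,0,0],"grip":0}
    - {"dp":[58,0,44.9],"turn":[0,0,0],"grip":0}
    - {"dp":[64,0,49.5],"turn":[0,0,0],"grip":0}
    - {"dp":[68,0,52.6],"turn":[0,0,0],"grip":0}

```text
time_s: 22.2
position: [0.6456, 0.0548, 0.0844]
tcp_rot: [[0.79, 0.028, 0.612], [0.021, -1.0, 0.018], [0.613, -0.001, -0.79]]
force: [-2.1, -5.2, 2.5]
opening: 0.157
```

Emit:
jog_arm:
  rows:
    - {"dp":[1.5,0,1.2],"turn":[0,0,0],"grip":0}
    - {"dp":[3,0,2.3],"turn":[0,0,0],"grip":0}
    - {"dp":[4.5,0,3.5],"turn":[0,0,0],"grip":0}
    - {"dp":[6,0,4.6],"turn":[0,0,0],"grip":0}
    - {"dp":[7.5,0,5.8],"turn":[0,0,0],"grip":0}
    - {"dp":[8,0,6.2],"turn":[0,0,0],"grip":0}
    - {"dp":[8,0,6.2],"turn":[0,0,0],"grip":0}

```text
time_s: 22.9
position: [0.6553, 0.0551, 0.0844]
tcp_rot: [[0.79, 0.028, 0.612], [0.021, -1.0, 0.018], [0.613, -0.001, -0.79]]
force: [-0.4, -5.7, 1.0]
opening: 0.162
```

Emit:
jog_arm:
  rows:
    - {"dp":[1,0,0.8],"turn":[0,0,0],"grip":0}
    - {"dp":[2,0,1.5],"turn":[0,0,0],"grip":0}
    - {"dp":[3,0,2.3],"turn":[0,0,0],"grip":0}
    - {"dp":[3.2,0,2.5],"turn":[0,0,0],"grip":0}
    - {"dp":[3.2,0,2.5],"turn":[0,0,0],"grip":0}

```text
time_s: 23.4
position: [0.6593, 0.0552, 0.0844]
tcp_rot: [[0.79, 0.028, 0.612], [0.021, -1.0, 0.018], [0.613, -0.001, -0.79]]
force: [-0.3, -5.2, 2.0]
opening: 0.159
```

Emit:
jog_arm:
  rows:
    - {"dp":[0.8,0,0.6],"turn":[0,0,0],"grip":0}
    - {"dp":[1.6,0,1.2],"turn":[0,0,0],"grip":0}
    - {"dp":[2.4,0,1.9],"turn":[0,0,0],"grip":0}
    - {"dp":[2.4,0,1.9],"turn":[0,0,0],"grip":0}

```text
time_s: 23.8
position: [0.6593, 0.0552, 0.0843]
tcp_rot: [[0.793, 0.027, 0.609], [0.021, -1.0, 0.017], [0.609, -0.001, -0.793]]
force: [-12.1, -7.2, 10.8]
opening: 0.159
```

Fx jumped to −12 N while the position stayed put, so the drawer is at its stop. Releasing in place and retreating along the fingers.

Emit:
jog_arm:
  rows:
    - {"dp":[0,0,0],"turn":[0,0,0],"grip":0.3}
    - {"dp":[0,0,0],"turn":[0,0,0],"grip":0.5}
    - {"dp":[0,0,0],"turn":[0,0,0],"grip":0.6}
    - {"dp":[0,0,0],"turn":[0,0,0],"grip":0.6}
    - {"dp":[0,0,-8],"turn":[0,0,0],"grip":0.6}
    - {"dp":[0,0,-25],"turn":[0,0,0],"grip":0.6}
    - {"dp":[0,0,-50],"turn":[0,0,0],"grip":0.6}
    - {"dp":[0,0,-75],"turn":[0,0,0],"grip":0.6}
    - {"dp":[0,0,-100],"turn":[0,0,0],"grip":0.6}
    - {"dp":[0,0,-125],"turn":[0,0,0],"grip":0.6}

```text
time_s: 24.8
position: [0.5874, 0.0538, 0.181]
tcp_rot: [[0.79, 0.029, 0.613], [0.022, -1.0, 0.02], [0.613, -0.002, -0.79]]
force: [-0.2, 0.5, -0.7]
opening: 0.597
```

Emit:
jog_arm:
  rows:
    - {"dp":[0,0,-20],"turn":[0,0,0],"grip":0.6}
    - {"dp":[0,20,-40],"turn":[0,0,0],"grip":0.6}
    - {"dp":[0,50,-50],"turn":[0,0,0],"grip":0.6}
    - {"dp":[0,90,-50],"turn":[0,0,0],"grip":0.6}
    - {"dp":[0,130,-50],"turn":[0,0,0],"grip":0.6}
    - {"dp":[0,170,-50],"turn":[0,0,0],"grip":0.6}
    - {"dp":[0,200,-50],"turn":[0,0,0],"grip":0.6}
    - {"dp":[0,220,-50],"turn":[0,0,0],"grip":0.6}
    - {"dp":[0,220,-50],"turn":[0,0,0],"grip":0.6}

```text
time_s: 25.7
position: [0.5647, -0.1707, 0.2195]
tcp_rot: [[0.789, 0.025, 0.614], [0.019, -1.0, 0.015], [0.614, -0.0, -0.789]]
force: [0.3, 1.0, -0.2]
opening: 0.598
```

Run:
```python
from m import *
st()
snap('top','t11');snap('scene','s11')
I=np.load('t11.npz')['im'];S=np.load('s11.npz')['im']
for n,im in(('top',I),('scene',S)):
    hsv=cv2.cvtColor(im,cv2.COLOR_RGB2HSV);o=np.load(n+'0.npz')['im']
    a=cv2.resize(np.hstack([o[150:290,200:460],im[150:290,200:460]]) ,None,fx=1.5,fy=1.5,interpolation=cv2.INTER_CUBIC)
    cv2.imwrite(f'pics/f_{n}.png',a[:,:,::-1])
k=8;cr=lambda I,u,v,w,h:cv2.resize(I[v:v+h,u:u+w],None,fx=k,fy=k,interpolation=cv2.INTER_NEAREST)
T0=np.load('top0.npz')['im'];S0=np.load('scene0.npz')['im']
cv2.imwrite('pics/f3.png',np.vstack([np.hstack([cr(T0,280,165,46,36),cr(I,280,165,46,36)]),np.hstack([cr(S0,322,180,46,36),cr(S,322,180,46,36)])])[:,:,::-1])
```

```text
t 25.7 p [ 0.5647 -0.1707  0.2195] F [ 0.3079  0.9548 -0.1718] M [0.0665 0.3646 0.0197] o 0.598 j [-39.8  22.5 114.8  64.2  26.7  -6.2]
```

View pics/f_top.png

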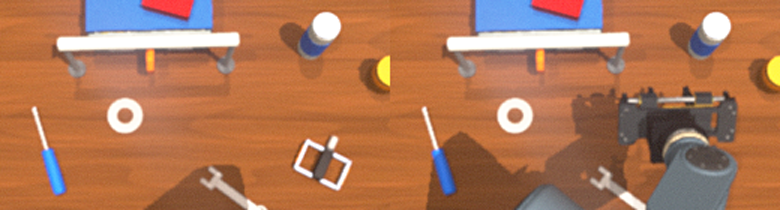

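View pics/f_scene.png

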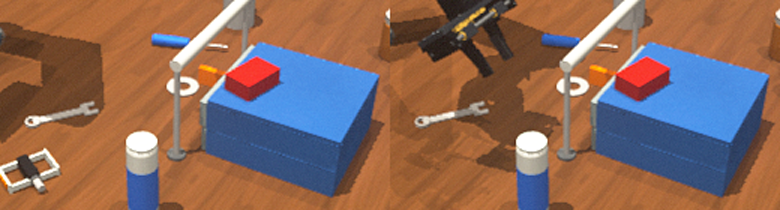

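View pics/f3.png

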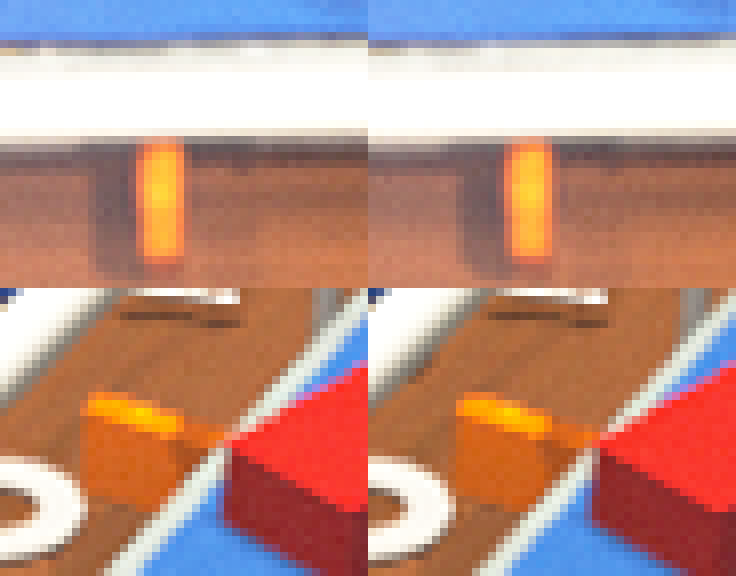

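The tab sits at or slightly further in than at the start. The spanner, screwdriver, cog, can, mug, tin and jar show no shift, and the gripper is clear of everything. Handing in.

Run:
```python
from rig import bot
print(bot.hand_in())
```

```text
the job is handed in; nothing more can be done
None
```

I opened the top drawer, laid the bicycle pedal flat in its large front bay, and closed the drawer against its stop. I handed in at about 26 s of the 66 s allowed.

- **Opening:** I pulled the drawer out by about 175 mm, not quite to its 180 mm end stop, which gave enough room to load the bay.
- **Pedal:** I crept it down over the last few millimetres until the wrist force changed from −3 N to +1.6 N, then let go. The pictures showed it square in the bay and below the walls.
- **Closing:** The last few millimetres went at about 10 mm/s until the tab stopped moving. The push then read 12 N. A picture after release shows the tab 1–2 mm further in than at the start.
- **Rest of the bench:** Before and after pictures show the tools, cog, can, mug and tin unmoved. The jar is only partly in the frame, but the visible part had not shifted. The gripper was clear of everything at hand-in.
- **Limits of the checks:**
  - The tab position is only good to about 2 mm, so "fully home" rests mainly on feeling the stop.
  - The pedal can't be seen with the drawer shut.
  - The two cameras put the pedal about 7 mm apart in x. I used the mid value, and the grip came out centred.

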